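Set the misplaced copper stub in the V-block

ROBOT

A 6-joint arm with a two-finger parallel gripper is mounted at the origin on the work surface. World frame = base frame: x ahead of the robot, y to its left, z up, the work surface at z = 0. Lengths are in m, angles in degrees, forces in N, time in s.
With the tool pointing down it reaches from about 0.4 to 0.825 m from the base axis. Payload 7 kg.
Tool frame: the origin (TCP) lies at the very end of the fingers, on their centre line; the grasp point (between the pads) lies 19 mm behind it (ctrl.grip_depth is the distance from the TCP to the grasp point, in m); z points along the fingers, y is the line along which they close (so a half turn about z gives the same grasp; the last joint's range is limited). The gripper opens to 88 mm and grips with 3 to 60 N. Pads are 19 mm wide; open, the fingers measure 130 mm over their backs; the gripper's body (78 mm by 193 mm) begins 47 mm behind the grasp point.
Start: joints at [-46.518, 20.546, 0.682, 0, -70.136, -16.507], TCP at [0.306, -0.602, 0.227] pointing down, gripper open.
Joint ranges: [-176.03, 176.03], [-82.01, 121.73], [-58.28, 71.71], [-173.87, 95.51], [-174.79, -0.11], [-173.66, 173.66]. Speed limits (degrees/s): [136.94, 136.94, 172.46, 180, 180, 180].

INTERFACE

Orientations are given as [roll, pitch, yaw] about the fixed x, y, z axes, in that order (R = Rz(yaw) Ry(pitch) Rx(roll)).
In Python, from plant import get_obs, eyes, ctrl, spotter gives the robot as it stands.
- The arm moves only by the shell command python3 -m crank 'ROWS'. ROWS is JSON, one flat list of numbers, 7 for each row, row after row: the turn, a rotation vector about the tool's x, y, z in rad, then the shift along the tool's x, y, z in mm, then the opening, from 0 (shut) to 1 (fully open). A call has 1 to 5 rows; each row shifts and turns the commanded pose from where the row before left it, along the tool's axes as they then stand; what a row does not reach is not made up. A row lasts 1/8 s, in which the tool goes at most 62.5 mm and 10.7 degrees, less where a joint would pass 70% of its speed; a pose out of reach is approached as far as the arm can. A call is refused whole if a number of a shift passes 62.5 or a number of a turn 0.188, either way. A call with a gripper value outside its range is refused whole. The fingers move at their own pace and stop on an object; the grip force is fixed at half the most. Time passes only in rows, so rows that do not move let the fingers close. It gives the time, the measured TCP pose, the force, the opening and the grip force at its end, in the units of the state.
- get_obs(): the state, without advancing time (a new reading comes with each control period).
- eyes.snapshot(name): name is "side" or "top"; returns the picture (400x640x3 uint8, blue, green, red); there is no depth.
- eyes.camera_model(name): a dict with "fx", "fy", "cx", "cy" (pixels), "D" ([k1, k2, p1, p2, k3] as OpenCV has them; the pictures are not rectified), "extrinsics" (4x4, takes a point from camera to world coordinates). Camera axes: x right, y down, z forward; pixel columns grow to the right and rows downward; lengths in m; the calibration is good to about 2 mm. A picture is of the moment at which its call begins. camera_model takes no time and is no camera call.
- ctrl.close_job(): hands the job in; it is judged then, once.
Trained networks look in the newest picture that a camera, given by its name, has taken for a name from the list of things; names that differ only in an ending like _2 or _b are one class to them, and where a whole thing is asked for, a point or a joint stands for the part that bears it (a point fixed in the world has none). Each returns a list of dicts, best first, with "p" (0 to 1); they miss things now and then, are a little off and sometimes report something else, mostly with a low value. They report only what shows in the picture. A call takes as long as a camera call.
- spotter.outline_of(camera, target): "region" (400x640 bool, what is visible of it) and "rect" ([left, top, width, height] in pixels, round what is visible of it).
- spotter.place_of(camera, target): "location" ([column, row] in pixels: a listed point, or the origin of a listed thing).
The state is a dict: "clock": time; "joint_pos": joint angles; "qvel": joint speeds; "tau": joint torques, N m; "tool_pos": TCP position; "orientation": TCP orientation; "force": force on the tool from outside, world axes, zero at the start; "moment": the same for the moment, N m; "opening": finger opening in m; "gripper_force": force on a finger pad.
Only numpy, scipy, OpenCV 4.12 (cv2) and the standard library are available. Lean on these libraries where they do the work, as an engineer would, in place of code of your own. Each camera call takes 0.05 s, during which the arm holds its last target. There are 200 camera calls.

TASK

One copper pipe stub has been packed by mistake in the case of steel stubs, and it is wanted on the welding V-block. Open the case, lift the copper stub out and stand it on the bench in front of the V-block, then push it in under the clear shield, upright, until it sits fully home and centred against both faces of the V. Close the lid of the case again, leave the two steel stubs packed in it as they are, and do not tip the copper stub over or disturb the spray can and wrench.

Things in the scene. Friction and masses are not known exactly. Their poses are not given: they have to be found in the camera images.
- case: Grey plastic case fixed to the bench, 140 (x) x 310 (y) x 105 mm high, walls and floor 5 mm. Origin: centre of its underside; -x faces the robot, the lid's hinge is along its +x rim. Two black ribs, 25 mm high and 8 mm thick, at y = -46 and +46 mm part three bays centred at y = -92, 0 and +92 mm; one stub stands in each, and which bay holds which varies.
- lid (a joint): Hinge angle of the orange lid (8 mm thick, 140 x 310 mm) in rad: 0 closed, 1.57 upright, 1.9 fully open (stop). The hinge is stiff: the lid stays wherever it is left and takes 5 to 8 N at the knob to move. It is closed at the start.
- lid_handle (a point): Grip point of the lid's black knob, 35 mm off the lid's outer face: round head 28 mm across, from 27 to 43 mm off the face, on a 12 mm stem. Midway along the lid, 110 mm from the hinge line. It moves on an arc: in the case's frame it lies at (x, z) = (-110 cos q + 43 sin q, 110 sin q + 43 cos q) mm from lid_hinge at lid angle q.
- lid_hinge (a point): Middle of the hinge line, 105.5 mm above the bench on the case's +x rim (70 mm from the case's centre); the hinge line is along the case's y.
- copper: The copper-coloured pipe stub with closed ends, the part that is wanted: a plain round cylinder 48 mm in diameter and 90 mm high, about 0.3 to 0.65 kg. It stands upright in a bay of the case. Origin: centre of its underside, z axis along the stub.
- steel1: A bright steel stub, same shape and size as the copper one, standing in another bay; it belongs in the case. Origin: centre of its underside.
- steel2: The other bright steel stub, same shape and size, in the third bay; it belongs in the case. Origin: centre of its underside.
- vblock: V-block fixture fixed to the bench: two smooth blue upright plates, 50 mm high, faces 70 mm long at 90 degrees to each other. Origin: on the bench, centre of a white chalk ring (64 mm across) before the V, a good place to set the stub down. Its x axis points from the ring into the V, symmetric about y = 0; the mouth, 99 mm wide, is at x = 89 mm and opens to -x.
- seat (a point): Point on the bench where the centre of the stub's underside lies when the stub touches both faces of the V, 105 mm from the chalk ring's centre along the V-block's x axis.
- shield_edge (a point): Middle of the lower edge of the fixture's upright clear shield (5 mm thick, 154 mm wide, across the V's mouth, 87.5 mm from the ring's centre): edge 105 mm above the bench, top of its dark frame 217 mm, posts at y = -85 and +85 mm. The stub passes below, an upright gripper does not: push with the tool leaning back towards the ring, 35 to 45 degrees from vertical, fingertips low on the stub.
- spray: Green and yellow spray can, 60 mm in diameter, 170 mm high, standing; leave alone. Origin: centre of its underside.
- wrench: Wrench lying on the bench between the case and the V-block; leave alone. Origin: underside, its length along its x axis.

How it is judged (in metres and radians):
On the way, in this order (a step that is already met when the one before it is completed fails the run):
1. the case is open (lid beyond 1.2 rad) (value of joint lid above 1.2 rad), for 0.2 s.
2. the copper stub is out of the case and stands upright on the bench (horizontal distance between copper and case above 0.19 m and height (world z) of copper below 0.006 m and angle between copper's own z axis and vertical below 0.15 rad), for 0.2 s.
3. the copper stub is home in the V, against both faces (horizontal distance between copper and seat below 0.004 m and angle between copper's own z axis and vertical below 0.06 rad and height (world z) of copper below 0.006 m), for 0.2 s.
At the end, for the whole second after the job is handed in: The copper stub stands upright (within 0.06 rad) and at rest on the bench, within 4 mm of its place against both faces of the V; the lid is closed (below 0.06 rad); both steel stubs stand in the case within 30 mm of where they were (all of step 3 and linear speed of copper below 0.02 m/s and value of joint lid below 0.06 rad and distance of each of steel1, steel2 from where it was at the start of the episode below 0.03 m and angle between each of steel1, steel2's own z axis and vertical below 0.1 rad); the robot touches nothing.
It fails at once if the copper stub is tipped over (more than 0.6 rad) (angle between copper's own z axis and vertical above 0.6 rad).
It fails at once if a bystander (spray can, wrench) is moved by more than 30 mm (distance of any of spray, wrench from where it was at the start of the episode above 0.03 m).
It also fails if it takes over 72 s, if anything falls off the work surface, if the arm or the gripper's body presses on something with over 40 N, if the wrist force passes 120 N, or if a joint passes its speed limit or range.

## Working session

There is one attempt and no reset: what is moved stays moved. The work goes in short steps, Python scripts to look and compute and a shell command to move; the robot and the scene stay as the last step left them, time stands still between calls to the robot, and variables do not carry over. Pictures are saved under pics/ and viewed, at most 10 in all, crops included, and the job is handed in when it is done.

```bash
ls; mkdir -p pics
python3 - <<'E'
from plant import get_obs, eyes, ctrl, spotter
import cv2,numpy as np
print(get_obs())
for c in("side","top"):
    im=eyes.snapshot(c); cv2.imwrite(f"pics/{c}0.png",im)
    m=eyes.camera_model(c); print({k:np.round(np.array(v),4).tolist() for k,v in m.items()})
    for t in["case","lid","lid_handle","lid_hinge","copper","vblock","seat","shield_edge","spray","wrench"]:
        print(c,t,[(round(d["p"],2),np.round(d["location"]).tolist()) for d in spotter.place_of(c,t)[:2]])
E
```

```text
pics
{'clock': 0.0, 'joint_pos': array([-4.65190211e+01,  2.05907415e+01,  6.35104389e-01, -1.99944359e-02,
       -7.01356090e+01, -1.65065465e+01]), 'qvel': array([ 0.12676317, -0.04487783,  0.06586221, -0.00810121,  0.01987241,
        0.07776676]), 'tau': array([ 5.40680285e-04, -5.82723212e+01,  2.93059516e+01,  6.99753016e+00,
        6.66310181e-03, -1.09283790e-04]), 'tool_pos': array([ 0.3059337 , -0.60115394,  0.22564102]), 'orientation': array([ 1.79907173e+02, -7.90624212e-03, -1.53032370e+02]), 'force': array([ 0.15991322,  0.69570843, -0.24576066]), 'moment': array([-0.01241449, -0.01100256,  0.03908547]), 'gripper_force': 0.0, 'opening': 0.08777097575469311}
{'fx': 401.8315, 'fy': 401.8315, 'cx': 316.98, 'cy': 203.5747, 'D': [-0.0716, 0.0, 0.0, 0.0, 0.0], 'extrinsics': [[-0.9761, -0.1391, 0.1668, 0.4046], [-0.2167, 0.5718, -0.7912, 0.8838], [0.0147, -0.8085, -0.5883, 0.7532], [0.0, 0.0, 0.0, 1.0]]}
side case [(0.58, [322.0, 299.0])]Traceback (most recent call last):
  File "<stdin>", line 8, in <module>
ValueError: it knows: case, copper, lid_handle, lid_hinge, seat, shield_edge, spray, steel, vblock, wrench
```

```bash
cat > h.py <<'E'
from plant import get_obs, eyes, ctrl, spotter
import cv2,numpy as np
from scipy.spatial.transform import Rotation as R
def cam(c):
    m=eyes.camera_model(c); K=np.array([[m["fx"],0,m["cx"]],[0,m["fy"],m["cy"]],[0,0,1.]])
    return K,np.array(m["D"],float),np.array(m["extrinsics"])
def ray(c,uv):
    K,D,T=cam(c); n=cv2.undistortPoints(np.array([[uv]],float),K,D)[0,0]
    return T[:3,3],T[:3,:3]@np.array([n[0],n[1],1.])
def onz(c,uv,z):
    o,d=ray(c,uv); return o+d*(z-o[2])/d[2]
def proj(c,P):
    K,D,T=cam(c); W=np.linalg.inv(T)
    return cv2.projectPoints(np.array(P,float).reshape(-1,3),cv2.Rodrigues(W[:3,:3])[0],W[:3,3],K,D)[0][:,0]
E
python3 - <<'E'
from h import *
Z=dict(case=0,lid_handle=.1485,lid_hinge=.1055,vblock=0,seat=0,shield_edge=.105,spray=0,wrench=0)
for c in("top","side"):
    im=eyes.snapshot(c); cv2.imwrite(f"pics/{c}0.png",im)
    for t in Z:
        print(c,t,[(round(d["p"],2),np.round(d["location"]).tolist(),onz(c,d["location"],Z[t]).round(4).tolist()) for d in spotter.place_of(c,t)[:2]])
E
```

```text
top case [(0.63, [240.0, 245.0], [0.5227, 0.2413, 0.0])]
top lid_handle [(0.85, [226.0, 255.0], [0.4848, 0.2405, 0.1485])]
top lid_hinge [(0.97, [221.0, 208.0], [0.597, 0.2615, 0.1055])]
top vblock [(0.9, [430.0, 237.0], [0.5094, -0.2321, 0.0])]
top seat [(0.96, [439.0, 201.0], [0.5988, -0.2661, 0.0]), (0.45, [220.0, 208.0], [0.6215, 0.2889, 0.0])]
top shield_edge [(0.55, [451.0, 198.0], [0.5814, -0.2615, 0.105])]
top spray [(0.63, [327.0, 175.0], [0.6874, 0.0114, 0.0])]
top wrench [(0.67, [333.0, 260.0], [0.4712, 0.0124, 0.0])]
side case [(0.97, [324.0, 298.0], [0.5175, 0.2469, -0.0])]
side lid_handle [(0.81, [338.0, 251.0], [0.4919, 0.2336, 0.1485]), (0.7, [319.0, 297.0], [0.5055, 0.37, 0.1485])]
side lid_hinge [(0.83, [291.0, 269.0], [0.5917, 0.2698, 0.1055]), (0.51, [279.0, 227.0], [0.6592, 0.1337, 0.1055])]
side vblock [(0.62, [360.0, 192.0], [0.4915, -0.2275, 0.0])]
side seat [(0.61, [328.0, 178.0], [0.6129, -0.2902, 0.0])]
side shield_edge [(0.83, [336.0, 160.0], [0.5792, -0.2358, 0.105])]
side spray [(0.65, [280.0, 226.0], [0.7, 0.0075, 0.0])]
side wrench [(0.65, [278.0, 226.0], [0.7064, 0.0066, 0.0]), (0.49, [359.0, 238.0], [0.4659, 0.0059, 0.0])]
```

View pics/top0.png

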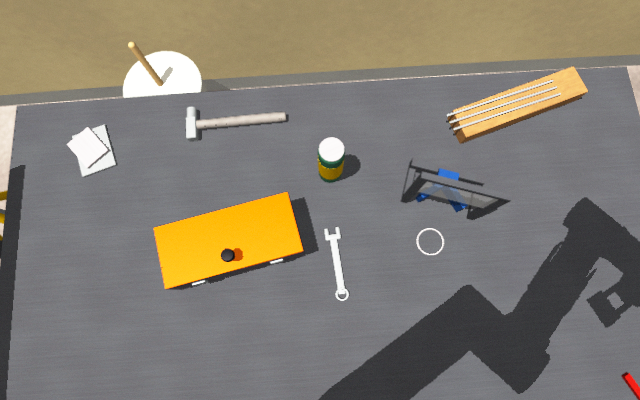

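View pics/side0.png

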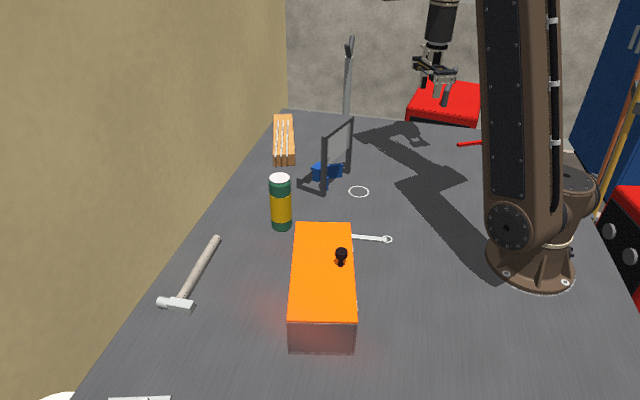

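Run:
```python
from h import *
im=cv2.imread("pics/top0.png"); hsv=cv2.cvtColor(im,cv2.COLOR_BGR2HSV)
o=((hsv[...,0]<25)&(hsv[...,1]>150)&(hsv[...,2]>120)).astype(np.uint8); o[:,:145]=0;o[:,310:]=0;o[:185]=0;o[300:]=0
ct=max(cv2.findContours(o,0,1)[0],key=cv2.contourArea)[:,0]
P=np.array([onz("top",p,.1135)[:2] for p in ct])
r=cv2.minAreaRect((P*1000).astype(np.float32)); print("lid",r); print(cv2.boxPoints(r))
# ring
g=im[222:262,412:450].min(2)>140; v,u=np.nonzero(g)
Q=np.array([onz("top",(a+412,b+222),0)[:2] for a,b in zip(u,v)])
A=np.c_[2*Q,np.ones(len(Q))]; s=np.linalg.lstsq(A,(Q**2).sum(1),rcond=None)[0]
print("ring",s[:2],np.sqrt(s[2]+s[:2]@s[:2]),len(Q))
for c in("top","side"):
  for t in("vblock","wrench","spray"):
    for d in spotter.outline_of(c,t)[:1]: print(c,t,d["p"],d["rect"])
im2=cv2.imread("pics/side0.png")
# candidate overlays of vblock for yaws
c0=s[:2]; out=[]
for y in(-18,-21,-24):
  row=[]
  for c,I,(x0,y0,w,h) in(("top",im,(380,140,160,130)),("side",im2,(280,100,100,110))):
    J=cv2.resize(I[y0:y0+h,x0:x0+w],None,fx=3 if c=="top" else 3,fy=3,interpolation=cv2.INTER_CUBIC)[:390]
    Rz=R.from_euler("z",y,degrees=True).as_matrix()
    def L(pts,col):
        W=(np.array(pts)/1000.)@Rz.T+[c0[0],c0[1],0]; p=proj(c,W)
        cv2.polylines(J,[np.round(((p-[x0,y0]+.5)*3)).astype(int)],False,col,1)
    a=s_=35/np.sqrt(2)
    vx=105+24*np.sqrt(2); 
    L([[87.5,-85,0],[87.5,-85,217],[87.5,85,217],[87.5,85,0]],(0,255,0))
    L([[89,-49.5,50],[vx,0,50],[89,49.5,50]],(0,0,255))
    row.append(cv2.copyMakeBorder(J,0,390-J.shape[0],0,0,0))
  out.append(np.hstack(row))
cv2.imwrite("pics/v.png",cv2.resize(np.vstack(out),(520,780))[:600] if 0 else cv2.resize(np.hstack([out[0],out[1]]) if 0 else out[1],None,fx=1,fy=1))
# yaw by posts: feet/top pixel rays
```

```text
lid ((523.566162109375, 245.8038330078125), (141.2920684814453, 309.9742431640625), 11.460919380187988)
[[423.5329  383.66324]
 [485.12463  79.86976]
 [623.5994  107.94443]
 [562.0077  411.7379 ]]
ring [ 0.49927931 -0.23015896] 0.03224851823733404 213
top vblock 0.9 [401.9, 158.9, 110.2, 60.5]
top wrench 0.83 [325.6, 224.8, 23.5, 76.9]
top spray 0.96 [314.6, 133.9, 29.7, 49.5]
side vblock 0.57 [295.8, 115.0, 57.9, 81.7]
side wrench 0.62 [347.8, 234.4, 45.0, 10.2]
side spray 0.75 [268.4, 170.9, 19.0, 59.1]
```

View pics/v.png

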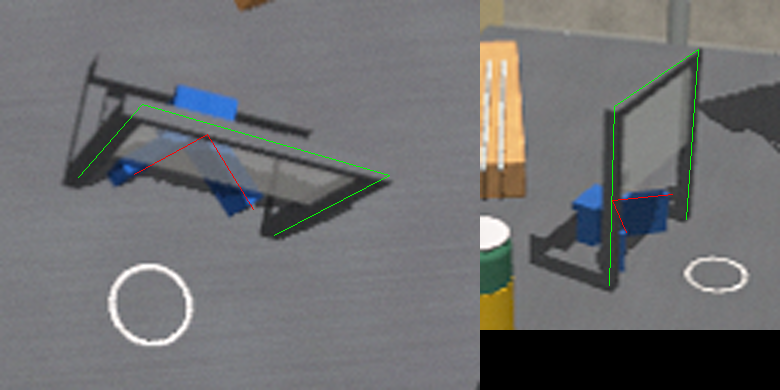

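Top view: lid centre is near (229,241), the knob at (227,255), the chalk ring at (430,242), the V at about (445,190), the spray can at (330,160) and the wrench at (337,262). The side overlay agrees with a V yaw of about -20°.

```bash
cat >> h.py <<'E'
CASE=np.array([.5236,.2458,0]); CY=11.46
V=np.array([.4993,-.2302,0]); VY=-20.
def fr(o,yaw,p): return o+R.from_euler("z",yaw,degrees=True).as_matrix()@(np.array(p,float)/1000)
def kn(q): return fr(CASE,CY,[70-110*np.cos(q)+43*np.sin(q),0,105.5+110*np.sin(q)+43*np.cos(q)])
def tool(yaw,tilt=0): return R.from_euler("xyz",[180,0,yaw],degrees=True)*R.from_rotvec([0,np.radians(tilt),0])
def to(pos,yaw,tilt=0):
    o=get_obs(); A=R.from_euler("xyz",o["orientation"],degrees=True); B=tool(yaw,tilt)
    print("turn rad",(A.inv()*B).as_rotvec().round(3),"shift mm (new axes)",(B.inv().apply(np.array(pos)-o["tool_pos"])*1000).round(1),"t",o["clock"])
E
python3 - <<'E'
from h import *
k=kn(0); to([k[0],k[1],.2],-168.54)
E
python3 -m crank '[0,0,0.135,0,0,0,1, 0,0,0.135,0,0,0,1]'
```

```text
turn rad [ 0.    -0.     0.271] shift mm (new axes) [-341.5  787.3   26.6] t 1.3
clock: 1.55
tool_pos: [0.3062, -0.6016, 0.2266]
orientation: [-180.0, 0.0, -168.7]
force: [-0.9, -0.2, 0.2]
opening: 0.0875
gripper_force: 0.0
```

```bash
python3 -m crank '[0,0,0,-26,60,0,1, 0,0,0,-26,60,0,1, 0,0,0,-26,60,0,1, 0,0,0,-26,60,0,1, 0,0,0,-26,60,0,1]' >/dev/null
python3 -m crank '[0,0,0,-26,60,0,1, 0,0,0,-26,60,0,1, 0,0,0,-26,60,0,1, 0,0,0,-26,60,0,1, 0,0,0,-26,60,0,1]'
python3 -m crank '[0,0,0,-26,60,0,1, 0,0,0,-26,60,0,1, 0,0,0,-26,60,10,1, 0,0,0,0,0,0,1, 0,0,0,0,0,0,1]'
python3 - <<'E'
from h import *
k=kn(0); to([k[0],k[1],.1295],-168.54)
for c in("top","side"):
    eyes.snapshot(c)
    print([(d["p"],onz(c,d["location"],.1485)) for d in spotter.place_of(c,"lid_handle")[:1]])
E
```

```text
clock: 2.8
tool_pos: [0.4354, 0.0121, 0.2272]
orientation: [180.0, 0.1, -168.5]
force: [1.4, -0.1, -1.3]
opening: 0.0874
gripper_force: 0.0
clock: 3.42
tool_pos: [0.4736, 0.1928, 0.2168]
orientation: [-180.0, -0.0, -168.4]
force: [0.6, -0.5, 0.7]
opening: 0.0873
gripper_force: 0.0
turn rad [-0.    -0.001  0.002] shift mm (new axes) [-19.6  42.   87.3] t 3.425
[]
[(0.7, array([0.48679371, 0.23864086, 0.1485    ]))]
```

```bash
python3 -m crank '[0,0,0,-19.5,42,0,1, 0,0,0,0,0,43,1, 0,0,0,0,0,44,1, 0,0,0,0,0,0,0, 0,0,0,0,0,0,0]'
python3 -m crank '[0,0,0,0,0,0,0, 0,0,0,0,0,0,0]'
python3 - <<'E'
from h import *
k0=kn(0); B=tool(-168.54)
for q in np.arange(.1,1.65,.1): print(round(q,2),(B.inv().apply(kn(q)-kn(q-.1))*1000).round(1))
E
```

```text
clock: 4.25
tool_pos: [0.4856, 0.2378, 0.132]
orientation: [180.0, 0.1, -168.5]
force: [0.1, 0.3, 0.6]
opening: 0.0733
gripper_force: 0.0
clock: 4.5
tool_pos: [0.4852, 0.2382, 0.1316]
orientation: [179.9, 0.1, -168.5]
force: [-0.4, -0.4, 0.2]
opening: 0.0531
gripper_force: 0.0
0.1 [ -4.8   0.  -10.8]
0.2 [ -5.9   0.  -10.2]
0.3 [-6.9 -0.  -9.6]
0.4 [-7.8  0.  -8.9]
0.5 [-8.7 -0.  -8. ]
0.6 [-9.4  0.  -7.1]
0.7 [-10.1  -0.   -6.2]
0.8 [-10.6   0.   -5.1]
0.9 [-11.1  -0.   -4. ]
1.0 [-11.4   0.   -2.9]
1.1 [-11.7  -0.   -1.7]
1.2 [-11.8   0.   -0.6]
1.3 [-11.8   0.    0.6]
1.4 [-11.7   0.    1.8]
1.5 [-11.4  -0.    2.9]
1.6 [-11.1   0.    4.1]
```

```bash
python3 -m crank '[0,0,0,0,0,0,0, 0,0,0,0,0,0,0, 0,0,0,0,0,0,0, 0,0,0,0,0,0,0, 0,0,0,0,0,0,0]'
python3 -m crank '[0,0,0,-2.5,0,-5.5,0, 0,0,0,-2.5,0,-5.5,0, 0,0,0,-6,0,-10,0, 0,0,0,-7,0,-9.5,0, 0,0,0,-8,0,-9,0]'
```

```text
clock: 5.12
tool_pos: [0.4845, 0.2384, 0.1302]
orientation: [180.0, 0.0, -168.5]
force: [-3.1, 4.1, 1.3]
opening: 0.027
gripper_force: 30.0
clock: 5.75
tool_pos: [0.5083, 0.2432, 0.1685]
orientation: [180.0, -0.2, -168.5]
force: [-7.1, 6.5, -3.2]
opening: 0.0268
gripper_force: 30.0
```

```bash
python3 -m crank '[0,0,0,-8.5,0,-8,0, 0,0,0,-9.5,0,-7,0, 0,0,0,-10,0,-6,0, 0,0,0,-10.5,0,-5,0, 0,0,0,-11,0,-4,0]'
python3 -m crank '[0,0,0,-11.5,0,-3,0, 0,0,0,-11.5,0,-1.5,0, 0,0,0,-12,0,-0.5,0, 0,0,0,-12,0,0.5,0, 0,0,0,-11.5,0,2,0]'
python3 -m crank '[0,0,0,-11.5,0,3,0, 0,0,0,-5.5,0,2,0, 0,0,0,0,0,0,0]'
python3 - <<'E'
from h import *
im=np.hstack([eyes.snapshot("top")[150:330,100:400],eyes.snapshot("side")[180:360,220:480]]); cv2.imwrite("pics/open.png",im)
print(kn(1.5),kn(1.55))
for c in("top","side"):
  for t in("copper","steel"):
    print(c,t,[(round(d["p"],2),np.round(d["location"]),onz(c,d["location"],.005).round(4)) for d in spotter.place_of(c,t)[:3]])
E
```

```text
clock: 6.38
tool_pos: [0.5574, 0.2532, 0.1996]
orientation: [180.0, -0.1, -168.5]
force: [-7.3, 4.7, 3.2]
opening: 0.0268
gripper_force: 30.0
clock: 7.0
tool_pos: [0.6161, 0.2652, 0.203]
orientation: [180.0, 0.0, -168.5]
force: [-3.6, 4.7, 6.2]
opening: 0.027
gripper_force: 30.0
clock: 7.38
tool_pos: [0.6339, 0.2689, 0.1979]
orientation: [180.0, 0.2, -168.5]
force: [2.7, 4.7, 3.6]
opening: 0.0265
gripper_force: 30.0
[0.62661566 0.26668389 0.21826615] [0.63209625 0.26779494 0.21637039]
top copper [(0.8, array([269., 237.]), array([0.5375, 0.1662, 0.005 ]))]
top steel [(0.64, array([202., 254.]), array([0.5078, 0.335 , 0.005 ])), (0.58, array([235., 242.]), array([0.5317, 0.2509, 0.005 ]))]
side copper [(0.58, array([326., 267.]), array([0.5344, 0.1461, 0.005 ]))]
side steel [(0.95, array([320., 330.]), array([0.5058, 0.3423, 0.005 ])), (0.63, array([323., 295.]), array([0.5211, 0.2422, 0.005 ]))]
```

View pics/open.png

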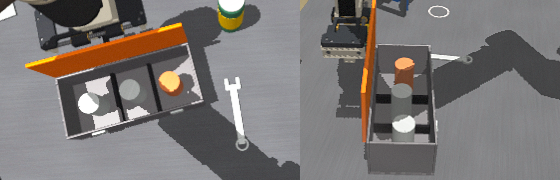

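```bash
python3 -m crank '[0,0,0,0,0,0,0.65, 0,0,0,0,0,0,0.65, 0,0,0,0,0,0,0.65, 0,0,0,0,0,-35,0.65, 0,0,0,0,0,-40,0.65]'
python3 -m crank '[0,0,0,0,-60,0,0.8, 0,0,0,0,-60,0,0.8, 0,0,0,0,0,0,0.8]'
python3 - <<'E'
from h import *
im=eyes.snapshot("top"); cv2.imwrite("pics/t2.png",im)
hsv=cv2.cvtColor(im,cv2.COLOR_BGR2HSV)
for d in spotter.outline_of("top","copper")[:1]:
    m=d["region"].astype(np.uint8); print(d["p"],d["rect"])
    ct=max(cv2.findContours(m,0,1)[0],key=cv2.contourArea)[:,0]
    P=np.array([onz("top",p,.095)[:2] for p in ct])*1000; print(cv2.minEnclosingCircle(P.astype(np.float32)),P.min(0),P.max(0))
n=fr(CASE,CY,[0,-92,0]); print(n)
# render expected silhouette for nominal
a=np.linspace(0,2*np.pi,60)
best=[]
Rg=m
for dx in range(-12,13,2):
  for dy in range(-12,13,2):
    c=n[:2]+np.array([dx,dy])/1000
    X=np.vstack([np.c_[c[0]+.024*np.cos(a),c[1]+.024*np.sin(a),0*a+z] for z in(.04,.095)])
    h=cv2.convexHull(np.round(proj("top",X)*16).astype(np.int32))
    M=np.zeros_like(Rg); cv2.fillConvexPoly(M,h,1,shift=4)
    best.append(((M&Rg).sum()/(M|Rg).sum(),dx,dy))
print(sorted(best)[-5:])
cv2.imwrite("pics/t2c.png",cv2.resize(im[190:290,220:340],None,fx=4,fy=4))
to([n[0],n[1],.2],-168.54)
E
```

```text
clock: 8.3
tool_pos: [0.632, 0.2672, 0.2719]
orientation: [-179.9, -0.2, -168.5]
force: [0.8, -0.0, -0.0]
opening: 0.0568
gripper_force: 0.0
clock: 8.68
tool_pos: [0.6567, 0.1462, 0.2722]
orientation: [-180.0, -0.0, -168.7]
force: [0.3, 0.7, -0.4]
opening: 0.0701
gripper_force: 0.0
0.61 [258.0, 224.5, 25.5, 19.9]
((531.97021484375, 151.31895446777344), 30.31450080871582) [504.92667623 124.26094046] [561.04400002 178.21097227]
[0.54187891 0.15563414 0.        ]
[(np.float64(0.9), -8, -2), (np.float64(0.9), -6, -4), (np.float64(0.9051546391752577), -4, -2), (np.float64(0.9175257731958762), -6, 0), (np.float64(0.9352818371607515), -6, -2)]
turn rad [-0.    -0.001 -0.001] shift mm (new axes) [111.   29.1  71.9] t 8.775
```

View pics/t2c.png

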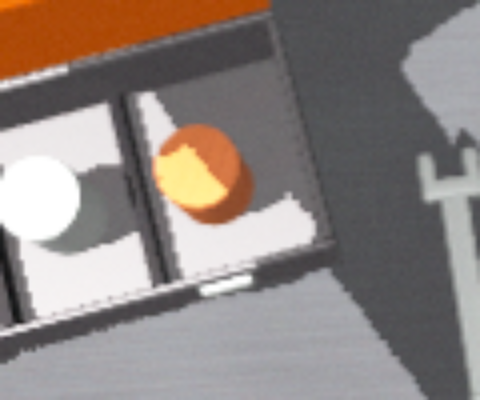

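Run:
```python
from h import *
p=onz("top",(269.1,231.3),.095); print(p)
to([.5365,.1535,.062],-168.54)
```

```text
[0.53713009 0.15528317 0.095     ]
turn rad [-0.    -0.001 -0.001] shift mm (new axes) [116.7  28.  209.9] t 8.775
```

```bash
python3 -m crank '[0,0,0,58,14.5,0,0.7, 0,0,0,58,14.5,0,0.7, 0,0,0,0,0,60,0.7, 0,0,0,0,0,60,0.7, 0,0,0,0,0,0,0.7]'
python3 - <<'E'
from h import *
to([.537,.1545,.062],-168.54)
im=np.hstack([eyes.snapshot("top")[170:300,180:380],eyes.snapshot("side")[180:310,240:440]]); cv2.imwrite("pics/g.png",cv2.resize(im,None,fx=2,fy=2))
E
```

```text
clock: 9.4
tool_pos: [0.534, 0.1549, 0.1485]
orientation: [-179.8, -0.5, -168.4]
force: [0.7, 0.3, 0.7]
opening: 0.0614
gripper_force: 0.0
turn rad [-0.003 -0.008  0.002] shift mm (new axes) [-2.9 -1.  86.5] t 9.4
```

View pics/g.png

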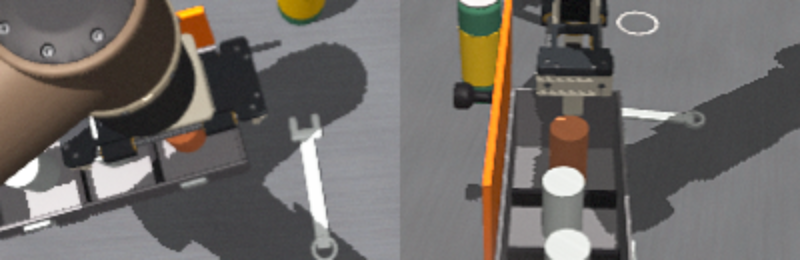

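Side view shows the fingers (572,105) in line with the copper stub (568,130), and the body clear of the lid. Next step is to descend and grip.

```bash
python3 -m crank '[0,0,0,-2,0,40,0.7, 0,0,0,0,0,30,0.7, 0,0,0,0,0,16,0.7, 0,0,0,0,0,0,0.7, 0,0,0,0,0,0,0]'
python3 -m crank '[0,0,0,0,0,0,0, 0,0,0,0,0,0,0, 0,0,0,0,0,0,0, 0,0,0,0,0,0,0]'
```

```text
clock: 10.12
tool_pos: [0.5402, 0.1567, 0.0678]
orientation: [180.0, 0.1, -168.5]
force: [-0.1, 0.0, 0.9]
opening: 0.0558
gripper_force: 0.0
clock: 10.62
tool_pos: [0.5399, 0.1565, 0.0675]
orientation: [180.0, 0.1, -168.5]
force: [-1.2, 1.2, 6.8]
opening: 0.0477
gripper_force: 30.0
```

```bash
python3 -m crank '[0,0,0,0,0,-30,0, 0,0,0,0,0,-45,0, 0,0,0,0,0,-45,0, 0,0,0,0,0,0,0]'
python3 - <<'E'
from h import *
to([V[0],V[1],.0645],-168.54)
to([V[0],V[1],.0645],160)
E
```

```text
clock: 11.12
tool_pos: [0.5407, 0.1569, 0.1899]
orientation: [179.9, 0.4, -168.5]
force: [0.6, 0.3, -3.8]
opening: 0.0474
gripper_force: 30.0
turn rad [0.002 0.006 0.001] shift mm (new axes) [ 117.4 -371.2  125.4] t 11.125
turn rad [0.004 0.006 0.55 ] shift mm (new axes) [ -93.5 -377.9  125.4] t 11.125
```

```bash
python3 -m crank '[0,0,0,9,-27,0,0, 0,0,0,15,-48,0,0, 0,0,0,15,-48,0,0, 0,0,0,15,-48,0,0, 0,0,0,15,-48,0,0]'
python3 -m crank '[0,0,0,15,-48,0,0, 0,0,0,15,-48,0,0, 0,0,0,11,-35,0,0, 0,0,0,7,-21,0,0]'
python3 -m crank '[0,0,0.11,0,0,0,0, 0,0,0.11,0,0,0,0, 0,0,0.11,0,0,0,0, 0,0,0.11,0,0,0,0, 0,0,0.11,0,0,0,0]'
python3 - <<'E'
from h import *
to([V[0],V[1],.0645],160)
E
```

```text
clock: 11.75
tool_pos: [0.5136, -0.0739, 0.1847]
orientation: [180.0, -0.1, -168.5]
force: [0.5, 0.1, -3.7]
opening: 0.0471
gripper_force: 30.0
clock: 12.25
tool_pos: [0.4967, -0.2323, 0.1844]
orientation: [179.9, -0.1, -168.6]
force: [0.3, 0.5, -3.5]
opening: 0.0474
gripper_force: 30.0
clock: 12.88
tool_pos: [0.4972, -0.2306, 0.1844]
orientation: [180.0, -0.2, 159.8]
force: [-0.4, -0.1, -3.4]
opening: 0.0476
gripper_force: 30.0
turn rad [ 0.    -0.003 -0.004] shift mm (new axes) [ -1.9   1.1 119.9] t 12.875
```

```bash
python3 -m crank '[0,0,0,-2,1,30,0, 0,0,0,0,0,40,0, 0,0,0,0,0,30,0, 0,0,0,0,0,15,0, 0,0,0,0,0,0,0]'
python3 -m crank '[0,0,0,0,0,3,0, 0,0,0,0,0,1,0, 0,0,0,0,0,1,0]'
```

```text
clock: 13.5
tool_pos: [0.4995, -0.2305, 0.0699]
orientation: [-180.0, -0.2, 160.0]
force: [-0.5, 0.1, -3.0]
opening: 0.0475
gripper_force: 30.0
clock: 13.88
tool_pos: [0.501, -0.2307, 0.0668]
orientation: [180.0, 0.1, 160.0]
force: [-0.1, -0.4, -3.0]
opening: 0.0475
gripper_force: 30.0
```

```bash
python3 -m crank '[0,0,0,0,0,1,0, 0,0,0,0,0,1,0, 0,0,0,0,0,0,0]'
python3 -m crank '[0,0,0,0,0,1,0, 0,0,0,0,0,1,0, 0,0,0,0,0,0,0]'
```

```text
clock: 14.25
tool_pos: [0.5005, -0.2306, 0.0641]
orientation: [-180.0, -0.0, 160.0]
force: [0.1, -0.1, -4.0]
opening: 0.047
gripper_force: 30.0
clock: 14.62
tool_pos: [0.5007, -0.2307, 0.0626]
orientation: [-180.0, 0.0, 160.0]
force: [-0.7, 0.9, 2.7]
opening: 0.0475
gripper_force: 30.0
```

```bash
python3 -m crank '[0,0,0,0,0,0,0.7, 0,0,0,0,0,0,0.7, 0,0,0,0,0,0,0.7, 0,0,0,0,0,-25,0.7, 0,0,0,0,0,-45,0.7]'
python3 -m crank '[0,0,0,40,0,0,0.3, 0,0,0,45,0,0,0.3, 0,-0.17,0,0,0,0,0.3, 0,-0.17,0,0,0,0,0.3, 0,-0.18,0,0,0,0,0.3]'
python3 -m crank '[0,-0.18,0,0,0,0,0.3, 0,0,0,0,0,0,0.3]'
python3 - <<'E'
from h import *
print(get_obs()["joint_pos"].round(1))
to(fr(V,VY,[-70,0,20]),160,-40)
for c in("top","side"):
    im=eyes.snapshot(c); cv2.imwrite(f"pics/p_{c}.png",im)
    print([(round(d["p"],2),onz(c,d["location"],0).round(4)) for d in spotter.place_of(c,"copper")[:1]],[(round(d["p"],2),onz(c,d["location"],0).round(4)) for d in spotter.place_of(c,"seat")[:1]])
a=cv2.imread("pics/p_top.png")[150:290,360:560];b=cv2.imread("pics/p_side.png")[90:230,270:470]
cv2.imwrite("pics/p.png",cv2.resize(np.hstack([a,b]),None,fx=2,fy=2))
E
```

```text
clock: 15.25
tool_pos: [0.4994, -0.2305, 0.1313]
orientation: [-180.0, -0.2, 160.0]
force: [1.0, 0.4, 0.1]
opening: 0.0614
gripper_force: 0.0
clock: 15.88
tool_pos: [0.4333, -0.2203, 0.1622]
orientation: [177.6, 27.5, 160.1]
force: [2.1, -1.9, -0.0]
opening: 0.0267
gripper_force: 0.0
clock: 16.12
tool_pos: [0.4312, -0.2542, 0.1807]
orientation: [174.3, 35.5, 159.5]
force: [0.0, -0.4, 0.2]
opening: 0.0262
gripper_force: 0.0
[  -7.2  -11.3  -58.2   16.4   -7.4 -117. ]
turn rad [ 0.094 -0.077 -0.011] shift mm (new axes) [114.2  45.8 114. ] t 16.125
[(0.71, array([ 0.5017, -0.2278,  0.    ]))] [(0.71, array([ 0.5939, -0.2652,  0.    ]))]
[] [(0.63, array([ 0.608 , -0.2794,  0.    ]))]
```

View pics/p.png

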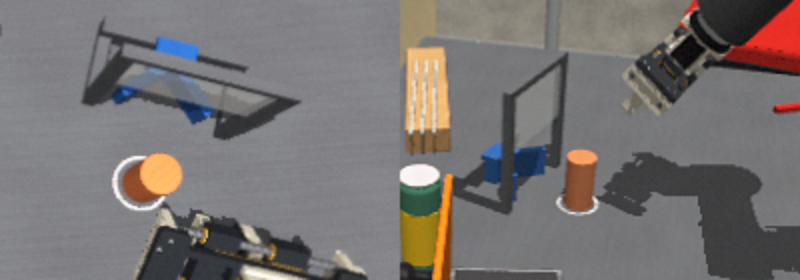

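The stub stands upright on the ring (top crop 160,175). The tilted pose reached j3's limit at this height, so I'm going lower, where the arm has more room.

```bash
python3 -m crank '[0,0,0,28,0,28,0.3, 0,0,0,28,0,28,0.3, 0,0,0,0,0,0,0.3]'
python3 - <<'E'
from h import *
print(get_obs()["joint_pos"].round(1))
to(fr(V,VY,[-70,0,20]),160,-40)
E
```

```text
clock: 16.8
tool_pos: [0.4158, -0.2517, 0.1085]
orientation: [173.1, 34.2, 159.9]
force: [1.7, 0.0, 0.8]
opening: 0.0261
gripper_force: 0.0
[ -7.9  -3.2 -58.2  -0.4  -0.2 -99.6]
turn rad [ 0.119 -0.101 -0.008] shift mm (new axes) [56.1 48.7 68.5] t 16.8
```

```bash
cat > log.py <<'E'
from plant import get_obs
import json
o=get_obs(); open("log.txt","a").write(json.dumps([list(map(float,o[k])) for k in("joint_pos","tool_pos","orientation")])+"\n")
E
python3 log.py
python3 -m crank '[0,0.17,0,0,0,-20,0.3, 0,0.17,0,0,0,-20,0.3, 0,0,0,0,0,0,0.3]' >/dev/null; python3 log.py
python3 -m crank '[-0.1,0.17,0,0,0,0,0.3, -0.1,0.1,0,0,0,0,0.3, 0,0,0,0,0,0,0.3]' ; python3 log.py
python3 -m crank '[-0.18,0,0,0,0,0,0.3, -0.18,0,0,0,0,0,0.3,0,0,0,0,0,0,0.3]' ; python3 log.py
python3 -m crank '[0,-0.15,0,0,0,0,0.3, 0,-0.15,0,0,0,-10,0.3,0,0,0,0,0,0,0.3]' ; python3 log.py
cat log.txt
```

```text
clock: 17.55
tool_pos: [0.4009, -0.2572, 0.1339]
orientation: [164.1, 4.2, 164.0]
force: [-0.5, -0.8, 0.8]
opening: 0.0263
gripper_force: 0.0
clock: 17.92
tool_pos: [0.3978, -0.2564, 0.1317]
orientation: [143.4, 3.9, 163.8]
force: [-0.4, -0.1, -0.9]
opening: 0.0264
gripper_force: 0.0
clock: 18.3
tool_pos: [0.3938, -0.2586, 0.143]
orientation: [141.5, 18.0, 153.3]
force: [-0.3, 0.4, -0.3]
opening: 0.0267
gripper_force: 0.0
[[-7.944960768011152, -3.2397461469545243, -58.220713110267695, -0.4345282102498088, -0.21221200580176217, -99.61584898194303], [0.4158403184615037, -0.2516778291805022, 0.10853091851047514], [173.0810522203867, 34.19755701736562, 159.87444004129173]]
[[-11.473553809587465, -2.8019453680833535, -41.46144200605725, -5.845660748625757, -31.889657590909962, -91.51007714713094], [0.40409763912395585, -0.2559582139613777, 0.13916574921069427], [174.64479434202266, 19.107401404379576, 161.6787066667612]]
[[-23.61931070621129, 9.117421885598542, -22.376219167842002, -19.31780722713199, -57.98133560081279, -71.57072597753044], [0.4009437489494019, -0.257150286244229, 0.13387305143324935], [164.12695088278815, 4.227657465657799, 163.98304862943678]]
[[-39.99073029034124, 19.307558127850665, -11.196036731745131, -35.83627256346685, -75.94476410526912, -50.79629655279731], [0.397796839486589, -0.25639252927465067, 0.131737933102589], [143.39360280111478, 3.9414153612113143, 163.78738784650486]]
[[-48.02958796912978, 12.839011465668364, -18.68059543462368, -46.36836841212051, -67.17957862615964, -40.12302625396983], [0.39379461502333246, -0.2585781418582347, 0.1430366944713764], [141.54289489417053, 17.95597406444875, 153.3460516061954]]
```

```bash
cat > fk.py <<'E'
import numpy as np, json, itertools
from scipy.spatial.transform import Rotation as R
from scipy.optimize import least_squares
S=[[[-46.518,20.59,.66,-.01,-70.136,-16.507],[.306,-.6015,.2265],[180,0,-153.03]]]+[json.loads(l) for l in open("log.txt")]
S.append([[-7.2,-11.3,-58.2,16.4,-7.4,-117.],[.4312,-.2542,.1807],[174.3,35.5,159.5]])
r=lambda a,d:R.from_euler(a,d,degrees=True)
def fk(j,p,s):
    a1,b,d1,L2,x3,z3,L6,c=p
    A=r("z",j[0]); t=A.apply([a1,b,d1]); A=A*r("y",j[1]); t=t+A.apply([0,0,L2]); A=A*r("y",-j[2]); t=t+A.apply([x3,0,z3])
    A=A*r("x",s[0]*j[3])*r("y",-j[4]); t=t+A.apply([L6,0,0])
    A=A*r("x",s[1]*j[5]+c)*r("y",90); return t,A
def fit():
    best=None
    for s in itertools.product((1,-1),(1,-1)):
      for c0 in(0,90,180,270):
        def f(p):
            e=[]
            for j,t,o in S:
                T,A=fk(j,p,s); e+=list((T-t)*10)+list((A.inv()*r("xyz",o)).as_rotvec())
            return np.array(e)
        z=least_squares(f,[0,-.19,.3,.5,.5,0,.35,c0])
        if best is None or z.cost<best[0]: best=(z.cost,z.x,s,z.fun)
    return best
P=None
E
python3 - <<'E'
from fk import *
b=fit(); print(b[0],b[1].round(4),b[2],np.abs(b[3]).max())
E
```

```text
0.9872401642847576 [ 1.229000e-01 -1.858000e-01  5.516000e-01  4.116000e-01  4.537000e-01
 -2.117000e-01  4.255000e-01  2.700098e+02] (-1, -1) 0.7518584639320347
```

```bash
cat > fk2.py <<'E'
from fk import S,R,np,r,least_squares
def oris(j,p):
    ax=[np.array([0,0,1.]),np.array([0,1.,0]),np.array([0,-1.,0])]+[p[3*i:3*i+3]/np.linalg.norm(p[3*i:3*i+3]) for i in range(3)]
    A=[R.identity()]
    for a,q in zip(ax,j): A.append(A[-1]*R.from_rotvec(a*np.radians(q)))
    return A, A[-1]*R.from_rotvec(p[9:12])
def fo(p): return np.concatenate([(oris(j,p)[1].inv()*r("xyz",o)).as_rotvec() for j,t,o in S])
def fit():
    rng=np.random.default_rng(0); best=None
    for k in range(60):
        z=least_squares(fo,rng.normal(size=12),max_nfev=200)
        if best is None or z.cost<best.cost: best=z
        if best.cost<2e-3: break
    return best
def M(j,p): # linear in link offsets: A1..A6(tool incl)
    A,_=oris(j,p); return np.hstack([a.as_matrix() for a in A])
E
python3 - <<'E'
from fk2 import *
z=fit(); p=z.x; print(z.cost,np.abs(z.fun).max())
for i in range(3): print((p[3*i:3*i+3]/np.linalg.norm(p[3*i:3*i+3])).round(3))
print(z.fun.reshape(-1,3).round(3))
A=np.vstack([M(j,p) for j,t,o in S]); y=np.concatenate([t for j,t,o in S])
x,res,rk,sv=np.linalg.lstsq(A,y,rcond=1e-3); print(rk,(A@x-y).reshape(-1,3).round(4)); print(x.reshape(-1,3).round(3))
E
```

```text
2.3393308319159936e-06 0.001333749305754764
[-1.     0.    -0.001]
[ 0. -1.  0.]
[-1.    -0.001  0.   ]
[[ 0.     0.    -0.   ]
 [ 0.    -0.001 -0.   ]
 [ 0.    -0.001 -0.   ]
 [-0.    -0.    -0.   ]
 [-0.     0.     0.   ]
 [-0.     0.     0.   ]
 [ 0.     0.001  0.001]]
15 [[ 0.     -0.     -0.    ]
 [-0.0001  0.     -0.    ]
 [-0.0001 -0.     -0.0001]
 [-0.     -0.      0.0002]
 [ 0.0002  0.0001 -0.0001]
 [-0.0001 -0.0001  0.    ]
 [ 0.0001  0.     -0.    ]]
[[ 0.002  0.004  0.098]
 [ 0.002 -0.002  0.098]
 [-0.003 -0.002  0.6  ]
 [ 0.231 -0.002  0.005]
 [ 0.231 -0.095 -0.004]
 [ 0.188 -0.095  0.003]
 [ 0.188 -0.001  0.002]]
```

```bash
cat > ik.py <<'E'
from fk2 import *
from h import get_obs,fr,V,VY
z_=fit(); PO=z_.x
A_=np.vstack([M(j,PO) for j,t,o in S]); X=np.linalg.lstsq(A_,np.concatenate([t for j,t,o in S]),rcond=1e-3)[0]
LO=np.array([-176.03,-82.01,-58.28,-173.87,-174.79,-173.66]);HI=np.array([176.03,121.73,71.71,95.51,-.11,173.66])
def F(j): return M(j,PO)@X, oris(j,PO)[1]
def ik(pos,Rt,seeds):
    best=None
    for s in seeds:
        f=lambda j:np.r_[(F(j)[0]-pos)*10,(F(j)[1].inv()*Rt).as_rotvec()]
        z=least_squares(f,np.clip(s,LO+1,HI-1),bounds=(LO+.5,HI-.3),x_scale=50,max_nfev=300)
        if best is None or z.cost<best.cost: best=z
        if best.cost<1e-7: break
    return best
E
cat > q.py <<'E'
from ik import *
from h import tool
rng=np.random.default_rng(1)
seeds=[LO+(HI-LO)*rng.random(6) for _ in range(12)]
seeds=[np.array([a,b,-45,c,-40,d]) for a in(-30,10) for b in(0,25) for c in(0,-90,-165,80) for d in(-90,90)]
import sys
for vx in(-40,75):
  for yaw in(160,160-90,160+90,160+180):
   for tilt in(35,40):
    # tool leaning back toward -Vx : base = upright with given yaw then world lean about V y axis
    ax=r("z",VY).apply([0,1,0]); Rt=R.from_rotvec(-ax*np.radians(tilt))*tool(yaw)
    z=ik(fr(V,VY,[vx,0,20]),Rt,seeds); print(vx,yaw,tilt,round(z.cost,6),z.x.round(1),Rt.apply([0,0,1]).round(2),flush=True)
E
timeout 400 python3 q.py
```

```text
-40 160 35 0.002177 [-17.7  11.8 -39.8 -69.2  -0.4 -22.6] [ 0.54 -0.2  -0.82]
-40 160 40 0.0 [-31.   11.9 -39.  -92.2  -7.1  10.7] [ 0.6  -0.22 -0.77]
-40 70 35 0.002166 [ -17.8   11.8  -39.8  -68.3   -0.4 -113.5] [ 0.54 -0.2  -0.82]
-40 70 40 0.0 [-30.8  11.8 -38.9 -91.2  -6.9 -80.4] [ 0.6  -0.22 -0.77]
-40 250 35 0.001999 [-17.9  11.9 -40.  -69.5  -0.4  67.9] [ 0.54 -0.2  -0.82]
-40 250 40 0.0 [-32.5  12.1 -39.3 -93.9  -8.  103.6] [ 0.6  -0.22 -0.77]
-40 340 35 0.00199 [-18.   11.9 -40.  -68.7  -0.4 157.1] [ 0.54 -0.2  -0.82]
-40 340 40 0.0 [ -32.3   12.1  -39.2  -93.    -7.8 -167.4] [ 0.6  -0.22 -0.77]
75 160 35 0.004956 [-12.7  19.5 -32.  -48.4  -0.4 -47.5] [ 0.54 -0.2  -0.82]
75 160 40 0.000554 [-19.4  19.3 -29.  -73.7  -0.4 -16.7] [ 0.6  -0.22 -0.77]
75 70 35 0.004892 [ -12.8   19.6  -32.   -47.7   -0.4 -138. ] [ 0.54 -0.2  -0.82]
75 70 40 0.000559 [ -19.5   19.2  -28.9  -73.1   -0.4 -107.3] [ 0.6  -0.22 -0.77]
75 250 35 0.004787 [-12.9  19.6 -32.1 -49.3  -0.4  43.6] [ 0.54 -0.2  -0.82]
75 250 40 0.000474 [-19.6  19.3 -29.1 -73.9  -0.4  73.6] [ 0.6  -0.22 -0.77]
75 340 35 0.004727 [-13.1  19.6 -32.1 -48.7  -0.4 133.1] [ 0.54 -0.2  -0.82]
75 340 40 0.00048 [-19.7  19.3 -29.1 -73.3  -0.4 163.1] [ 0.6  -0.22 -0.77]
```

```bash
cat > q.py <<'E'
from ik import *
from h import tool
seeds=[np.array([a,15,-40,c,-20,d]) for a in(-30,-50) for c in(-100,-150) for d in(20,80)]
for tilt in(42,45,48):
  for az in(-12,0,12):
    o=[]
    for vx in(-45,20,75):
      Rt=r("z",az)*tool(160,-tilt)
      z=ik(fr(V,VY,[vx,0,22]),Rt,seeds); o.append((round(z.cost,5),z.x.round(0).astype(int).tolist()))
      seeds=[z.x]+seeds[-8:]
    print(tilt,az,o,flush=True)
E
timeout 500 python3 q.py
```

```text
42 -12 [(np.float64(0.0), [-54, 16, -55, -143, -25, 73]), (np.float64(0.0), [-48, 19, -49, -148, -21, 72]), (np.float64(0.0), [-45, 21, -42, -150, -17, 70])]
42 0 [(np.float64(0.0), [-43, 13, -42, -107, -16, 35]), (np.float64(0.0), [-33, 16, -34, -98, -9, 18]), (np.float64(1e-05), [-20, 19, -29, -77, 0, -12])]
42 12 [(np.float64(0.0), [-40, 13, -39, -88, -21, 23]), (np.float64(0.0), [-33, 17, -32, -84, -17, 12]), (np.float64(0.0), [-28, 20, -27, -77, -14, 2])]
45 -12 [(np.float64(0.00021), [-57, 18, -58, -144, -32, 77]), (np.float64(0.0), [-51, 21, -54, -153, -31, 80]), (np.float64(0.0), [-47, 23, -48, -156, -27, 79])]
45 0 [(np.float64(0.0), [-53, 16, -48, -119, -26, 56]), (np.float64(0.0), [-46, 18, -40, -119, -21, 49]), (np.float64(0.0), [-39, 20, -33, -114, -15, 39])]
45 12 [(np.float64(0.0), [-48, 15, -41, -97, -27, 39]), (np.float64(0.0), [-41, 18, -34, -95, -23, 30]), (np.float64(0.0), [-36, 21, -28, -91, -19, 21])]
48 -12 [(np.float64(0.00174), [-59, 19, -58, -141, -35, 76]), (np.float64(0.0), [-53, 24, -57, -156, -40, 85]), (np.float64(0.0), [-48, 25, -51, -159, -35, 83])]
48 0 [(np.float64(0.0), [-60, 20, -52, -125, -36, 70]), (np.float64(0.0), [-52, 21, -45, -128, -30, 64]), (np.float64(0.0), [-47, 23, -38, -127, -25, 59])]
48 12 [(np.float64(0.0), [-54, 18, -43, -104, -34, 51]), (np.float64(0.0), [-47, 20, -37, -103, -29, 44]), (np.float64(0.0), [-42, 22, -30, -101, -25, 37])]
```

```bash
cat > q.py <<'E'
from ik import *
from h import tool
o=get_obs(); p0=o["tool_pos"]; R0=r("xyz",o["orientation"]); B=tool(160,-45)
rv=(R0.inv()*B).as_rotvec(); print("turn",rv.round(3),np.linalg.norm(rv))
s=o["joint_pos"]
N=9
for k in range(1,N+1):
    z=ik(p0,R0*R.from_rotvec(rv*k/N),[s]); s=z.x; print(round(z.cost,6),s.round(0))
T=fr(V,VY,[-60,0,22]); print("shift",(B.inv().apply(T-p0)*1000).round(1))
for k in range(1,6):
    z=ik(p0+(T-p0)*k/5,B,[s]); s=z.x; print(round(z.cost,6),s.round(0))
E
python3 q.py
```

```text
turn [ 0.597 -0.419 -0.253] 0.771737459980375
0.0 [-46.  10. -22. -46. -62. -40.]
0.0 [-45.   7. -25. -46. -56. -40.]
0.0 [-42.   4. -28. -46. -50. -40.]
0.0 [-39.   0. -31. -45. -43. -42.]
0.0 [-35.  -2. -35. -44. -36. -44.]
0.0 [-29.  -5. -39. -41. -27. -49.]
0.0 [-18.  -9. -47. -30. -13. -65.]
0.001072 [-14. -10. -51. -28.  -5. -68.]
0.003209 [-22.  -9. -47. -49.  -6. -40.]
shift [ 64.8  62.8 106.4]
0.001418 [-21.  -5. -46. -57.  -3. -32.]
0.000173 [-20.  -2. -45. -64.  -1. -26.]
0.0 [-35.   3. -43. -86. -10.   7.]
0.0 [ -46.    8.  -45. -104.  -19.   34.]
0.0 [ -55.   15.  -49. -118.  -27.   57.]
```

```bash
cat > q.py <<'E'
from ik import *
from h import tool
o=get_obs(); p0=o["tool_pos"]; R0=r("xyz",o["orientation"])
for az,al in((30,40),(45,40)):
  s=o["joint_pos"]; T=fr(V,VY,[-70,0,60]); print("==",az,"shift",(R0.inv().apply(T-p0)*1000).round(1), R0.apply([0,0,1]).round(2))
  for k in(1,2): z=ik(p0+(T-p0)*k/2,R0,[s]); s=z.x
  print(round(z.cost,6),s.round(0))
  C=R0
  for B in(r("z",az)*tool(160,-al),tool(160,-45)):
    rv=(C.inv()*B).as_rotvec(); N=int(np.ceil(np.abs(rv).max()/.15)); print("turn",N,(rv/N).round(3))
    for k in range(1,N+1):
        z=ik(T,C*R.from_rotvec(rv*k/N),[s]); print(round(z.cost,6),z.x.round(0),"step",np.abs(z.x-s).max().round(0)); s=z.x
    C=B
E
python3 q.py
```

```text
== 30 shift [ 14.2  -0.9 104.9] [ 0.49  0.45 -0.74]
0.0 [-42.  19. -24. -53. -56. -34.]
turn 5 [ 0.067 -0.033 -0.131]
0.0 [-40.  16. -26. -53. -51. -28.] step 6.0
0.0 [-38.  14. -29. -54. -45. -22.] step 7.0
0.0 [-36.  12. -31. -55. -40. -14.] step 8.0
0.0 [-35.  10. -34. -58. -35.  -5.] step 9.0
0.0 [-36.   8. -36. -63. -31.   7.] step 12.0
turn 3 [ 0.118 -0.028  0.129]
0.0 [-34.   6. -39. -70. -23.   5.] step 8.0
0.0 [-33.   5. -41. -80. -16.   7.] step 10.0
0.0 [-39.   5. -44. -98. -13.  22.] step 18.0
== 45 shift [ 14.2  -0.9 104.9] [ 0.49  0.45 -0.74]
0.0 [-42.  19. -24. -53. -56. -34.]
turn 6 [ 0.032 -0.013 -0.143]
0.0 [-41.  18. -25. -53. -54. -27.] step 7.0
0.0 [-40.  16. -26. -53. -51. -19.] step 8.0
0.0 [-39.  15. -27. -54. -49. -11.] step 8.0
0.0 [-39.  14. -28. -55. -47.  -2.] step 9.0
0.0 [-39.  14. -30. -56. -45.   7.] step 9.0
0.0 [-39.  13. -31. -58. -43.  17.] step 10.0
turn 4 [ 0.133 -0.021  0.145]
0.0 [-39.  10. -35. -64. -35.  14.] step 8.0
0.0 [-37.   7. -38. -71. -27.  11.] step 9.0
0.0 [-36.   5. -41. -81. -18.  11.] step 10.0
0.0 [-39.   5. -44. -98. -13.  22.] step 17.0
```

```bash
python3 -m crank '[0,0,0,7,0,52,0.3, 0,0,0,7,0,53,0.3, 0,0,0,0,0,0,0.3]' | head -3
python3 -m crank '[0.067,-0.033,-0.131,0,0,0,0.3, 0.067,-0.033,-0.131,0,0,0,0.3, 0.067,-0.033,-0.131,0,0,0,0.3, 0.067,-0.033,-0.131,0,0,0,0.3, 0.067,-0.033,-0.131,0,0,0,0.3]'|head -3
python3 -m crank '[0.06,-0.014,0.065,0,0,0,0.3, 0.06,-0.014,0.065,0,0,0,0.3, 0.06,-0.014,0.065,0,0,0,0.3, 0.06,-0.014,0.065,0,0,0,0.3, 0.04,-0.01,0.043,0,0,0,0.3]'|head -3
python3 - <<'E'
from h import *
print(get_obs()["joint_pos"].round(1)); to(fr(V,VY,[-60,0,22]),160,-45)
E
```

```text
clock: 18.68
tool_pos: [0.4352, -0.2026, 0.0579]
orientation: [141.4, 17.6, 153.7]
clock: 19.3
tool_pos: [0.4364, -0.206, 0.0618]
orientation: [-179.6, 40.1, -169.3]
clock: 19.92
tool_pos: [0.4361, -0.2057, 0.0616]
orientation: [-179.6, 44.1, 166.9]
[-32.7   4.2 -41.7 -83.1 -13.2   7.3]
turn rad [ 0.077 -0.016  0.086] shift mm (new axes) [22.5 -1.4 33.4] t 19.925
```

```bash
python3 -m crank '[0,0,0,12,-1,17,0.3, 0,0,0,10,0,16,0.3, 0.04,-0.008,0.043,0,0,0,0.3, 0.038,-0.008,0.043,0,0,0,0.3, 0,0,0,0,0,0,0.3]'
python3 - <<'E'
from h import *
print(get_obs()["joint_pos"].round(1)); to(fr(V,VY,[-60,0,22]),160,-45);to(fr(V,VY,[78,0,22]),160,-45)
E
```

```text
clock: 20.55
tool_pos: [0.4399, -0.2062, 0.0231]
orientation: [179.8, 44.6, 159.9]
force: [-0.9, -0.1, 0.2]
opening: 0.0262
gripper_force: 0.0
[ -53.3   13.8  -48.4 -115.6  -25.4   53. ]
turn rad [ 0.002 -0.007 -0.002] shift mm (new axes) [-2.1 -2.3  3.6] t 20.55
turn rad [ 0.002 -0.007 -0.002] shift mm (new axes) [-99.6  -2.3 101.2] t 20.55
```

```bash
python3 -m crank '[0,0,0,-8,-2,9,0.3, 0,0,0,-7,0,7,0.3, 0,0,0,-4,0,4,0.3, 0,0,0,-4,0,4,0.3, 0,0,0,-4,0,4,0.3]'
python3 -m crank '[0,0,0,-4,0,4,0.3, 0,0,0,-4,0,4,0.3, 0,0,0,-4,0,4,0.3, 0,0,0,-4,0,4,0.3, 0,0,0,-4,0,4,0.3]'
python3 - <<'E'
from h import *
print(get_obs()["joint_pos"].round(1)); to(fr(V,VY,[78,0,22]),160,-45)
for c in("top","side"):
    im=eyes.snapshot(c); cv2.imwrite(f"pics/r_{c}.png",im)
    print([(round(d["p"],2),onz(c,d["location"],0).round(4)) for d in spotter.place_of(c,"copper")[:1]])
a=cv2.imread("pics/r_top.png")[150:290,360:560];b=cv2.imread("pics/r_side.png")[90:230,270:470]
cv2.imwrite("pics/r.png",cv2.resize(np.hstack([a,b]),None,fx=2,fy=2))
E
```

```text
clock: 21.18
tool_pos: [0.4773, -0.222, 0.0222]
orientation: [179.8, 44.6, 160.0]
force: [-1.4, 0.2, -0.3]
opening: 0.0265
gripper_force: 0.8
clock: 21.8
tool_pos: [0.5042, -0.2321, 0.0223]
orientation: [179.8, 44.7, 159.9]
force: [-0.9, 1.0, -0.1]
opening: 0.026
gripper_force: 0.8
[ -45.8   16.8  -40.5 -115.8  -20.    46.2]
turn rad [ 0.002 -0.006 -0.001] shift mm (new axes) [-51.3   0.1  51.7] t 21.8
[(0.67, array([ 0.5233, -0.2376,  0.    ]))]
[(0.55, array([ 0.5247, -0.249 ,  0.    ]))]
```

View pics/r.png

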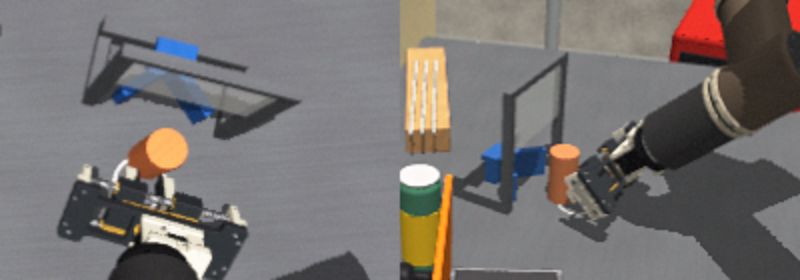

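The stub stays upright and cradled by both fingers (top crop 160,155), heading for the V. I'll keep pushing.

```bash
python3 -m crank '[0,0,0,-4,0,4,0.3, 0,0,0,-4,0,4,0.3, 0,0,0,-4,0,4,0.3, 0,0,0,-4,0,4,0.3, 0,0,0,-4,0,4,0.3]'
python3 -m crank '[0,0,0,-4,0,4,0.3, 0,0,0,-4,0,4,0.3, 0,0,0,-4,0,4,0.3, 0,0,0,-4,0,4,0.3, 0,0,0,-4,0,4,0.3]'
python3 -m crank '[0,0,0,-2,0,2,0.3, 0,0,0,-2,0,2,0.3]'
python3 - <<'E'
from h import *
print(get_obs()["joint_pos"].round(1)); to(fr(V,VY,[78,0,22]),160,-45)
E
```

```text
clock: 22.62
tool_pos: [0.5308, -0.2417, 0.0221]
orientation: [179.8, 44.7, 159.9]
force: [-0.9, 0.6, -0.4]
opening: 0.0262
gripper_force: 0.8
clock: 23.25
tool_pos: [0.5574, -0.2514, 0.022]
orientation: [179.8, 44.7, 159.9]
force: [-1.9, 0.5, -1.0]
opening: 0.0264
gripper_force: 0.9
clock: 23.5
tool_pos: [0.5625, -0.2532, 0.0219]
orientation: [179.8, 44.7, 159.9]
force: [-1.2, 0.0, -0.1]
opening: 0.0262
gripper_force: 0.9
[ -38.4   19.4  -32.3 -110.3  -13.8   34.2]
turn rad [ 0.002 -0.005 -0.001] shift mm (new axes) [-7.7 -0.   7.6] t 23.5
```

```bash
for i in 1; do python3 -m crank '[0,0,0,-2,0,2,0.3, 0,0,0,-1,0,1,0.3, 0,0,0,-1,0,1,0.3, 0,0,0,-1,0,1,0.3]'|sed -n 2,4p; done
python3 -m crank '[0,0,0,-1,0,1,0.3, 0,0,0,-1,0,1,0.3]'|sed -n 2,4p
python3 - <<'E'
from h import *
to(fr(V,VY,[78,0,22]),160,-45)
for c in("top","side"):
    im=eyes.snapshot(c); cv2.imwrite(f"pics/r_{c}.png",im)
    print([(round(d["p"],2),onz(c,d["location"],0).round(4)) for d in spotter.place_of(c,"copper")[:1]])
E
```

```text
tool_pos: [0.569, -0.2556, 0.0219]
orientation: [179.8, 44.7, 159.9]
force: [-2.3, 0.5, 0.6]
tool_pos: [0.5717, -0.2566, 0.0219]
orientation: [179.8, 44.7, 159.9]
force: [-2.5, 0.3, 0.3]
turn rad [ 0.002 -0.005 -0.001] shift mm (new axes) [-0.7  0.1  0.6] t 24.25
[(0.54, array([ 0.5886, -0.2596,  0.    ]))]
[(0.49, array([ 0.5961, -0.2601,  0.    ]))]
```

```bash
python3 -m crank '[0,0,0,-1,0,1,0.3, 0,0,0,-1,0,1,0.3]'|sed -n 2,4p
python3 -m crank '[0,0,0,-1,0,1,0.3]'|sed -n 2,4p
python3 -m crank '[0,0,0,-1,0,1,0.3]'|sed -n 2,4p
```

```text
tool_pos: [0.5735, -0.2571, 0.0214]
orientation: [179.8, 44.6, 159.9]
force: [-6.1, 3.8, 3.3]
tool_pos: [0.5743, -0.257, 0.021]
orientation: [179.8, 44.6, 159.9]
force: [-9.2, 4.2, 4.9]
tool_pos: [0.5751, -0.2569, 0.0207]
orientation: [179.8, 44.5, 159.9]
force: [-12.5, 7.0, 5.9]
```

```bash
python3 -m crank '[0,0,0,-1,0,1,0.3, 0,0,0,-1,0,1,0.3, 0,0,0,0,0,0,0.3]'|sed -n 2,4p
python3 -m crank '[0,0,0,2,0,-2,0.3, 0,0,0,4,0,-4,0.3, 0,0,0,8,0,-8,0.3, 0,0,0,30,0,-30,0.3, 0,0,0,30,0,-30,0.3]'|sed -n 2,4p
python3 - <<'E'
from h import *
print(get_obs()["joint_pos"].round(1))
a=np.linspace(0,2*np.pi,60)
for c,(x0,y0,w,h) in(("top",(380,140,140,110)),("side",(290,110,110,100))):
    im=eyes.snapshot(c); J=cv2.resize(im[y0:y0+h,x0:x0+w],None,fx=4,fy=4,interpolation=cv2.INTER_CUBIC)
    print([(round(d["p"],2),onz(c,d["location"],0).round(4)) for d in spotter.place_of(c,"copper")[:1]],[(round(d["p"],2),onz(c,d["location"],0).round(4)) for d in spotter.place_of(c,"seat")[:1]])
    J0=J.copy()
    s=fr(V,VY,[105,0,0])
    for z in(0,.09):
        p=proj(c,np.c_[s[0]+.024*np.cos(a),s[1]+.024*np.sin(a),0*a+z]); cv2.polylines(J,[np.round((p-[x0,y0]+.5)*4).astype(int)],True,(255,255,0),1)
    cv2.imwrite(f"pics/s_{c}.png",J)
A=cv2.imread("pics/s_top.png");B=cv2.imread("pics/s_side.png"); B=cv2.copyMakeBorder(B,0,A.shape[0]-B.shape[0],0,0,0)
I=np.hstack([A,B]); cv2.imwrite("pics/s.png",cv2.resize(I,(800,int(I.shape[0]*800/I.shape[1])),interpolation=cv2.INTER_AREA)); print(s)
E
```

```text
tool_pos: [0.5767, -0.2566, 0.0201]
orientation: [179.7, 44.4, 160.0]
force: [-14.7, 9.3, 9.0]
tool_pos: [0.481, -0.2241, 0.023]
orientation: [179.9, 44.8, 160.0]
force: [-1.3, -1.1, -0.7]
[ -48.7   15.8  -43.5 -116.4  -22.3   49.5]
[(0.81, array([ 0.5989, -0.2572,  0.    ]))] [(0.68, array([ 0.5972, -0.2659,  0.    ]))]
[(0.65, array([ 0.5896, -0.2643,  0.    ]))] [(0.91, array([ 0.6104, -0.2702,  0.    ]))]
[ 0.59796773 -0.26611212  0.        ]
```

View pics/s.png

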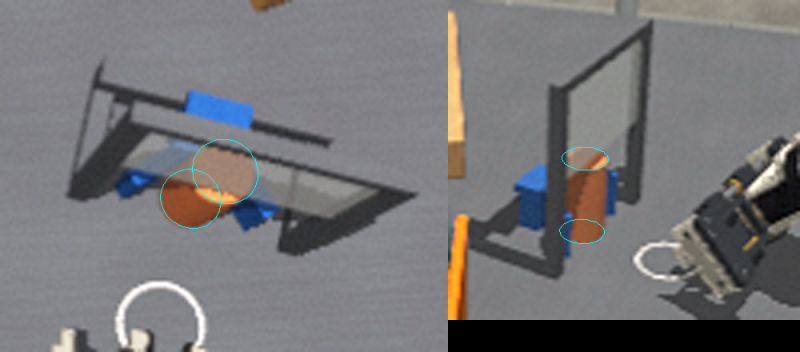

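Run:
```python
from h import *
from scipy.optimize import minimize
a=np.linspace(0,2*np.pi,72); s=fr(V,VY,[105,0,0])
G={}
for c,(x0,y0,w,h) in(("top",(405,165,60,65)),("side",(315,135,35,60))):
    im=eyes.snapshot(c); hsv=cv2.cvtColor(im,cv2.COLOR_BGR2HSV)
    m=((hsv[...,0]<20)&(hsv[...,1]>50)).astype(np.uint8); k=np.zeros_like(m); k[y0:y0+h,x0:x0+w]=m[y0:y0+h,x0:x0+w]
    reg=[d["region"] for d in spotter.outline_of(c,"copper")[:1]]
    G[c]=k; print(c,k.sum(),[ (k.astype(bool)&x).sum()/(k.astype(bool)|x).sum() for x in reg])
def iou(c,q):
    X=np.vstack([np.c_[q[0]+.024*np.cos(a),q[1]+.024*np.sin(a),0*a+z] for z in(0,.09)])
    H=cv2.convexHull(np.round(proj(c,X)*16).astype(np.int32)); M=np.zeros((400*1,640),np.uint8); cv2.fillConvexPoly(M,H,1,shift=4)
    return (M&G[c]).sum()/(M|G[c]).sum()
g=[(dx,dy) for dx in np.arange(-10,11,1.) for dy in np.arange(-10,11,1.)]
for cs in(("top",),("side",),("top","side")):
    sc=[(np.mean([iou(c,fr(V,VY,[105+dx,dy,0])) for c in cs]),dx,dy) for dx,dy in g]; sc.sort(); print(cs,[tuple(np.round(t,3)) for t in sc[-5:]])
```

```text
top 520 [np.float64(0.45873320537428025)]
side 323 [np.float64(0.7614942528735632)]
('top',) [(np.float64(0.843), np.float64(-2.0), np.float64(1.0)), (np.float64(0.845), np.float64(-4.0), np.float64(2.0)), (np.float64(0.846), np.float64(-2.0), np.float64(2.0)), (np.float64(0.846), np.float64(-5.0), np.float64(4.0)), (np.float64(0.847), np.float64(-3.0), np.float64(3.0))]
('side',) [(np.float64(0.727), np.float64(-1.0), np.float64(-6.0)), (np.float64(0.729), np.float64(-4.0), np.float64(-1.0)), (np.float64(0.729), np.float64(-3.0), np.float64(-3.0)), (np.float64(0.729), np.float64(-2.0), np.float64(-2.0)), (np.float64(0.732), np.float64(0.0), np.float64(-1.0))]
('top', 'side') [(np.float64(0.782), np.float64(-3.0), np.float64(4.0)), (np.float64(0.782), np.float64(-1.0), np.float64(1.0)), (np.float64(0.784), np.float64(-1.0), np.float64(2.0)), (np.float64(0.784), np.float64(-3.0), np.float64(3.0)), (np.float64(0.784), np.float64(-2.0), np.float64(2.0))]
```

```bash
cat > st.py <<'E'
from h import *
o=get_obs(); Ri=R.from_euler("z",-VY,degrees=True)
print("V-frame tcp",(Ri.apply(o["tool_pos"]-V)*1000).round(1),"F",Ri.apply(o["force"]).round(1),"t",o["clock"])
E
python3 -m crank '[0,0,0,-30,2,30,0.3, 0,0,0,-29,0,29,0.3, 0,0,0,-5,0,5,0.3, 0,0,0,0,0,0,0.3]' >/dev/null; python3 st.py
python3 -m crank '[0,0,0,-2,0,2,0.3, 0,0,0,-2,0,2,0.3, 0,0,0,0,0,0,0.3]' >/dev/null; python3 st.py
python3 -m crank '[0,0,0,-1,0,1,0.3, 0,0,0,-1,0,1,0.3, 0,0,0,0,0,0,0.3]' >/dev/null; python3 st.py
```

```text
V-frame tcp [71.3  3.  21.6] F [-0.8  0.2 -0.7] t 26.95
V-frame tcp [76.9  1.7 22.1] F [-0.7  0.1 -0.4] t 27.325
V-frame tcp [79.5  2.  21.7] F [-1.1  0.3  0.3] t 27.7
```

```bash
for i in 1; do python3 -m crank '[0,0,0,-1,0,1,0.3, 0,0,0,0,0,0,0.3]' >/dev/null; python3 st.py; done
python3 -m crank '[0,0,0,-1,0,1,0.3, 0,0,0,0,0,0,0.3]' >/dev/null; python3 st.py
python3 -m crank '[0,0,0,-1,0,1,0.3, 0,0,0,0,0,0,0.3]' >/dev/null; python3 st.py
python3 -m crank '[0,0,0,-1,0,1,0.3, 0,0,0,0,0,0,0.3]' >/dev/null; python3 st.py
```

```text
V-frame tcp [80.5  2.2 21.4] F [-4.3  1.4  1. ] t 27.95
V-frame tcp [81.4  2.5 21.2] F [-7.1  1.9  1.6] t 28.2
V-frame tcp [82.   2.5 20.8] F [-12.2   0.6   4.4] t 28.45
V-frame tcp [82.3  2.5 20.3] F [-15.2   1.1   6.5] t 28.7
```

```bash
python3 -m crank '[0,0,0,0,1.5,0,0.3, 0,0,0,0,0,0,0.3]' >/dev/null; python3 st.py
python3 -m crank '[0,0,0,0,1.5,0,0.3, 0,0,0,0,0,0,0.3]' >/dev/null; python3 st.py
python3 -m crank '[0,0,0,0,-1.5,0,0.3, 0,0,0,0,-1.5,0,0.3, 0,0,0,0,0,0,0.3]' >/dev/null; python3 st.py
```

```text
V-frame tcp [82.4  3.  20.3] F [-14.6  -2.    6.3] t 28.95
V-frame tcp [82.4  3.4 20.2] F [-15.5  -6.5   5.5] t 29.2
V-frame tcp [82.4  2.7 20.2] F [-14.2   2.    5.5] t 29.575
```

Force flips sign as the tool is shifted sideways while x stays at 82.4, so the stub is locked against both faces. Next is backing out and planning the way back to upright.

```bash
python3 -m crank '[0,0,0,3,0,-3,0.3, 0,0,0,8,0,-8,0.3, 0,0,0,35,0,-35,0.3, 0,0,0,42,0,-42,0.3, 0,0,0,20,0,-20,0.3]' >/dev/null; python3 st.py
cat > q.py <<'E'
from ik import *
from h import tool,CASE
o=get_obs(); p0=o["tool_pos"]; C0=r("xyz",o["orientation"]); s0=o["joint_pos"]; print(s0.round(0))
def run(p,C,wps,s):
  for T,B in wps:
    rv=(C.inv()*B).as_rotvec(); N=int(max(np.ceil(np.abs(rv).max()/.17),np.ceil(np.linalg.norm(T-p)/.06),1)); print("N",N,"turn/row",(rv/N).round(3),"shift start axes",(C.inv().apply(T-p)*1000).round(1))
    for k in range(1,N+1):
        z=ik(p+(T-p)*k/N,C*R.from_rotvec(rv*k/N),[s]); print("  ",round(z.cost,5),z.x.round(0),"step",np.abs(z.x-s).max().round(0)); s=z.x
    p,C=T,B
T=fr(V,VY,[-70,0,60])
run(p0,C0,[(T,C0),(T,r("z",30)*tool(160,-40)),(T,r("z",60)*tool(160-15,-25)),(T,tool(-168.5)),(T+[0,0,.2],tool(-168.5)),(np.array([.6334,.2685,.28]),tool(-168.5))],s0)
E
python3 q.py
```

```text
V-frame tcp [-69.2   1.9  22.9] F [ 0.4 -0.1  0.2] t 30.2
[ -54.   14.  -49. -116.  -26.   54.]
N 1 turn/row [0. 0. 0.] shift start axes [-25.5  -1.8 -27. ]
   0.0 [-37.   4. -44. -96. -12.  18.] step 36.0
N 3 turn/row [-0.117  0.027 -0.13 ] shift start axes [0. 0. 0.]
   0.0 [-33.   5. -41. -79. -15.   5.] step 17.0
   0.0 [-34.   6. -39. -70. -23.   5.] step 9.0
   0.0 [-36.   8. -36. -63. -31.   7.] step 8.0
N 2 turn/row [-0.071  0.13  -0.111] shift start axes [0. 0. 0.]
   0.0 [-26.   8. -35. -46. -30.  -9.] step 17.0
   0.0 [-20.   9. -34. -33. -33. -20.] step 13.0
N 3 turn/row [0.017 0.145 0.077] shift start axes [0. 0. 0.]
   0.0 [-11.   9. -37. -18. -31. -45.] step 25.0
   0.0 [ -5.  10. -38.  -6. -35. -64.] step 19.0
   0.0 [ -2.  13. -36.  -0. -41. -77.] step 13.0
N 4 turn/row [0. 0. 0.] shift start axes [   0.    0. -200.]
   0.0 [ -2.   9. -33.  -0. -49. -77.] step 7.0
   0.0 [ -2.   5. -29.  -0. -56. -77.] step 7.0
   0.0 [ -2.   2. -25.  -0. -63. -77.] step 7.0
   0.0 [ -2.   0. -20.  -0. -70. -77.] step 7.0
N 9 turn/row [0. 0. 0.] shift start axes [-290.5  425.4  -20. ]
   0.0 [  5.   0. -20.  -0. -70. -83.] step 7.0
   0.0 [ 11.   1. -19.  -0. -70. -90.] step 6.0
   0.0 [ 17.   2. -17.  -0. -70. -96.] step 6.0
   0.0 [  22.    4.  -15.   -0.  -71. -101.] step 5.0
   0.0 [  27.    7.  -12.    0.  -71. -105.] step 4.0
   0.0 [  31.   10.   -8.    0.  -72. -109.] step 4.0
   0.0 [  34.   13.   -4.    0.  -73. -112.] step 4.0
   0.0 [  37.   16.    1.    0.  -75. -115.] step 5.0
   0.0 [  39.   20.    7.    0.  -77. -118.] step 6.0
```

```bash
python3 -m crank '[0,0,0,-8.5,0,-9,0.5, 0,0,0,-8.5,0,-9,0.5, 0,0,0,-8.5,0,-9,0.5, -0.05,0.013,-0.06,0,0,0,0.5, -0.05,0.013,-0.06,0,0,0,0.5]' >/dev/null
python3 -m crank '[-0.06,0.013,-0.065,0,0,0,0.5, -0.06,0.013,-0.065,0,0,0,0.5, -0.06,0.013,-0.065,0,0,0,0.5, -0.06,0.014,-0.065,0,0,0,0.5, 0,0,0,0,0,0,0.5]' >/dev/null
python3 -m crank '[-0.036,0.065,-0.055,0,0,0,0.65, -0.036,0.065,-0.055,0,0,0,0.65, -0.036,0.065,-0.055,0,0,0,0.65, -0.036,0.065,-0.055,0,0,0,0.65]'|sed -n 2,4p
python3 -m crank '[0.01,0.085,0.046,0,0,0,0.65, 0.01,0.085,0.046,0,0,0,0.65, 0.01,0.085,0.046,0,0,0,0.65, 0.01,0.09,0.046,0,0,0,0.65, 0.01,0.09,0.046,0,0,0,0.65]'|sed -n 1,4p
python3 - <<'E'
from h import *
print(get_obs()["joint_pos"].round(0)); to([.6334,.2685,.28],-168.54)
E
```

```text
tool_pos: [0.4363, -0.2046, 0.0602]
orientation: [179.9, 25.0, -155.8]
force: [-0.3, -0.4, -1.0]
clock: 32.58
tool_pos: [0.4358, -0.2043, 0.06]
orientation: [179.8, -0.1, -169.3]
force: [0.3, -0.3, -0.9]
[ -2.  13. -35.  -0. -42. -77.]
turn rad [ 0.003 -0.002 -0.013] shift mm (new axes) [-287.6  424.1 -220. ] t 32.575
```

```bash
python3 -m crank '[0,0,-0.013,0,0,-55,0.65, 0,0,0,0,0,-55,0.65, 0,0,0,0,0,-55,0.65, 0,0,0,0,0,-55,0.65]' >/dev/null
python3 -m crank '[0,0,0,-32,47,0,0.65, 0,0,0,-32,47,0,0.65, 0,0,0,-32,47,0,0.65, 0,0,0,-32,47,0,0.65, 0,0,0,-32,47,0,0.65]' >/dev/null
python3 -m crank '[0,0,0,-32,47,0,0.65, 0,0,0,-32,47,0,0.65, 0,0,0,-32,47,0,0.65, 0,0,0,-32,48,0,0.65, 0,0,0,0,0,0,0.65]'
python3 - <<'E'
from h import *
to([.6334,.2685,.1979],-168.54)
c="side"; eyes.snapshot(c)
for t in("lid_handle",):
    print([(round(d["p"],2),d["location"]) for d in spotter.place_of(c,t)[:2]],proj(c,[kn(1.5),kn(1.55),kn(1.6)]).round(1))
E
```

```text
clock: 34.33
tool_pos: [0.6328, 0.272, 0.2778]
orientation: [179.7, -0.2, -168.3]
force: [0.1, -0.3, -0.4]
opening: 0.0569
gripper_force: 0.0
turn rad [ 0.004 -0.003  0.005] shift mm (new axes) [ 0.1 -3.6 79.9] t 34.325
[(0.56, [270.9, 226.8]), (0.53, [320.6, 331.8])] [[273.6 226.9]
 [271.  227.5]
 [268.4 228.3]]
```

Detected knob (271,227) matches q ≈ 1.55. Next I'll lower onto it and grip.

```bash
python3 -m crank '[0,0,0,0,-3.5,30,0.65, 0,0,0,0,0,30,0.65, 0,0,0,0,0,19,0.65, 0,0,0,0,0,0,0.65, 0,0,0,0,0,0,0]'|sed -n 2,6p
python3 -m crank '[0,0,0,0,0,0,0, 0,0,0,0,0,0,0, 0,0,0,0,0,0,0, 0,0,0,0,0,0,0]'|sed -n 1,6p
```

```text
tool_pos: [0.6339, 0.2641, 0.2031]
orientation: [179.8, 0.0, -168.4]
force: [-0.3, 0.5, -0.5]
opening: 0.0514
gripper_force: 0.0
clock: 35.55
tool_pos: [0.6336, 0.2687, 0.2025]
orientation: [179.5, 0.1, -168.3]
force: [-3.7, 13.7, 1.4]
opening: 0.0267
gripper_force: 30.0
```

```bash
python3 -m crank '[0,0,0,0,4,0,0, 0,0,0,5.5,0,-2,0, 0,0,0,11.5,0,-3,0, 0,0,0,11.5,0,-2,0, 0,0,0,12,0,-0.5,0]'|sed -n 2,6p
python3 -m crank '[0,0,0,12,0,0.5,0, 0,0,0,11.5,0,1.5,0, 0,0,0,11.5,0,3,0, 0,0,0,11,0,4,0, 0,0,0,10.5,0,5,0]'|sed -n 2,6p
python3 -m crank '[0,0,0,10,0,6,0, 0,0,0,9.5,0,7,0, 0,0,0,8.5,0,8,0, 0,0,0,8,0,9,0]'|sed -n 2,6p
python3 - <<'E'
from h import *
o=get_obs()
for q in np.arange(.2,.9,.1): print(round(q,1),(tool(-168.54).inv().apply(kn(q)+[0,0,-.019]-o["tool_pos"])*1000).round(1))
E
```

```text
tool_pos: [0.5928, 0.2605, 0.2097]
orientation: [179.8, 0.0, -168.4]
force: [3.1, 4.2, -0.8]
opening: 0.0266
gripper_force: 30.0
tool_pos: [0.5372, 0.2492, 0.1953]
orientation: [179.8, -0.0, -168.4]
force: [3.6, 5.8, -4.3]
opening: 0.0268
gripper_force: 30.0
tool_pos: [0.5022, 0.242, 0.1656]
orientation: [179.8, 0.0, -168.4]
force: [3.0, 5.5, -1.7]
opening: 0.0267
gripper_force: 30.0
0.2 [ 7.6 -0.6 15.1]
0.3 [ 0.7 -0.6  5.5]
0.4 [-7.1 -0.6 -3.4]
0.5 [-15.8  -0.6 -11.4]
0.6 [-25.2  -0.6 -18.5]
0.7 [-35.3  -0.6 -24.7]
0.8 [-45.9  -0.6 -29.8]
```

```bash
python3 -m crank '[0,0,0,7,0,9.5,0, 0,0,0,6,0,10,0, 0,0,0,5,0,11,0, 0,0,0,0,0,0,0]'|sed -n 2,6p
python3 -m crank '[0,0,0,2,0,4,0, 0,0,0,0,0,0,0]'|sed -n 2,6p
```

```text
tool_pos: [0.4844, 0.2384, 0.1345]
orientation: [179.8, -0.0, -168.4]
force: [3.1, 5.0, -2.6]
opening: 0.0268
gripper_force: 30.0
tool_pos: [0.4844, 0.2385, 0.1341]
orientation: [179.8, 0.2, -168.3]
force: [-1.5, 2.4, 22.1]
opening: 0.0261
gripper_force: 30.0
```

```bash
python3 -m crank '[0,0,0,0,0,0,0.7, 0,0,0,0,0,0,0.7, 0,0,0,0,0,0,0.7, 0,0,0,0,0,-30,0.7, 0,0,0,0,0,-50,0.7]'
python3 -m crank '[0,0,0,50,0,-50,0.7, 0,0,0,50,-20,-50,0.7, 0,0,0,0,0,0,0.7, 0,0,0,0,0,0,0.7]'
python3 - <<'E'
from h import *
T=eyes.snapshot("top");S=eyes.snapshot("side")
print([(round(d["p"],2),d["location"],proj("side",[kn(0),kn(.06),kn(.12)]).round(1).tolist()) for d in spotter.place_of("side","lid_handle")[:1]])
print([(round(d["p"],2),onz("top",d["location"],0)) for d in spotter.place_of("top","copper")[:1]])
a=T[140:310,140:520]; b=S[100:360,240:420]; b=cv2.resize(b,None,fx=1.5,fy=1.5); a=cv2.copyMakeBorder(a,0,390-170,0,0,0)
cv2.imwrite("pics/end.png",np.hstack([a,b]))
E
```

```text
clock: 38.67
tool_pos: [0.4816, 0.2362, 0.2094]
orientation: [-180.0, -0.4, -168.4]
force: [1.5, 0.4, 0.8]
opening: 0.0611
gripper_force: 0.0
clock: 39.17
tool_pos: [0.4011, 0.2029, 0.2973]
orientation: [179.8, -0.1, -168.4]
force: [0.9, 0.2, -0.5]
opening: 0.0612
gripper_force: 0.0
[(0.95, [339.8, 253.4], [[341.2, 253.0], [340.1, 250.8], [338.8, 248.6]])]
[(0.53, array([ 0.60338787, -0.26006096,  0.        ]))]
```

View pics/end.png

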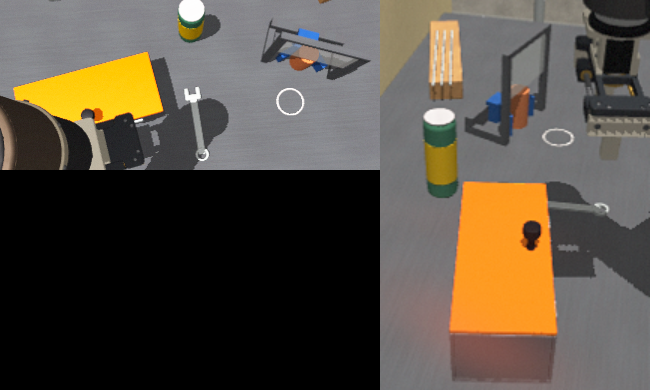

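Lid closed (knob at 340,253, which matches q = 0), the stub upright in the V at top crop (300,58), the spray can and wrench undisturbed, and the arm clear of everything. Handing in.

```bash
python3 -c "
from plant import ctrl; print(ctrl.close_job())"
```

```text
the job is handed in; nothing more can be done
None
```

The copper stub is upright and home in the V, the lid is closed over the two steel stubs, and the spray can and wrench were not disturbed; I handed the job in at about 39 s, and no verdict came back.

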